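# Show the brush to the video call

## Task

We are going through the closet tools on a video call: the squeegee has been looked at, so lay it flat close beside the yellow scoop, handle ends level and pointing the same way (blade at the end where the scoop's mouth is), and let go of it. Then pick up the oak brush and show its bristles to the tablet: hold it still in the air about 15 cm straight out from the middle of the screen, bristles squarely facing the screen and the brush lying along the screen's long side (hole to either side), and finish while still holding it there. Do not drop anything, and leave the scoop, the tablet and everything else where they are.

Things in the scene. Friction and masses are not known exactly. Their poses are not given: they have to be found in the camera images.
- squeegee: blue silicone squeegee with dark blade, T-shaped, 200 mm long, lying flat on the mat. Origin: underside, centre line, half way along. x runs towards the blade, z up. Handle bar 26 mm wide, 20 mm thick, x = -100 to +60 mm; cross head 110 mm wide (y), 20 mm thick, x = 55 to 80 mm; blade 110 mm wide, 6 mm thick, to x = 100 mm. About 0.14 kg, centre of mass x = 20 mm
- blade (a point): middle of the squeegee's cross head, 75 mm along x from its origin, 10 mm up
- scoop: yellow plastic scoop on its flat bottom on the mat, 220 mm long. Origin: underside, centre line, half way along. x runs from the handle towards the open mouth, z up. Bowl 96 mm wide (y), 45 mm high, x = -10 to +110 mm; round handle 24 mm thick, 28 mm up, x = -10 to -110 mm. Free mat beside it on the side towards the mat's middle. Stays where it is
- brush: oak hand brush standing on dark bristles, 230 mm long. Origin: middle of the bristle field, at the tips. z from bristles to wooden back (up), x away from the handle. Bristles 108 x 40 mm, 24 mm deep; block over them x = +-57 mm, 46 mm wide, z = 24 to 40 mm; handle same height and thickness, 26-34 mm wide, to x = -172 mm, 10 mm hole at its end. About 0.12 kg, centre of mass x = -36 mm
- screen (a point): middle of the tablet's screen surface, 66 mm above the mat. z points straight out of the screen (up and towards the robot, 40 degrees from vertical), y along the screen's long side (level), x up the screen. The tablet is 205 x 128 mm, lying back at 40 degrees to the mat
- tablet: tablet in a low aluminium stand, loose, 0.75 kg, 205 mm wide (y), 150 mm deep (x), 110 mm high. Origin: under the stand on the mat; the screen looks to its -x side and up
- bin_lower: lower of two stacked green plastic bins, 190 x 140 x 90 mm, origin under its centre; bystander
- bin_upper: upper green bin, standing on the lower one, same size, top 183 mm above the table; bystander
- bucket: stainless bucket, 172 mm across, 156 mm high, bail handle folded down to one side; origin under its centre; bystander
- polish_tin: round dark red shoe polish tin, 80 mm across, 28 mm high; origin under its centre; bystander
- spray: white bottle, 48 mm across, 160 mm high; origin under its centre; bystander
- shoehorn: steel shoehorn with a black handle, about 215 mm long, lying on the mat along its x; bystander
Mind the look-alikes: they are no part of the job. Of the things shaped like the tablet, the aluminium one is meant.

How it is judged (in metres and radians):
On the way, in this order (a step that is already met when the one before it is completed fails the run):
1. the squeegee lies flat beside the scoop, pointing the same way, released (x of squeegee in the frame of scoop between -0.045 and 0.045 m and (y of squeegee in the frame of scoop between 0.09 and 0.2 m or y of squeegee in the frame of scoop between -0.2 and -0.09 m) and angle between the x axis of squeegee and the x axis of scoop, either way round below 0.22 rad and x of blade in the frame of scoop above 0.04 m and angle between squeegee's own z axis and vertical below 0.1 rad and height (world z) of squeegee below 0.01 m and contact force between the fingers and squeegee below 0.2 N and linear speed of squeegee below 0.02 m/s), for 0.2 s.
2. the brush is held in the air in front of the screen, bristles facing it (x of brush in the frame of screen between -0.035 and 0.035 m and y of brush in the frame of screen between -0.035 and 0.035 m and z of brush in the frame of screen between 0.11 and 0.19 m and angle between the z axis of brush and the z axis of screen, either way round below 0.25 rad and angle between the x axis of brush and the y axis of screen, either way round below 0.25 rad and angle between brush's own z axis and vertical below 1.3 rad and contact force between the fingers and brush above 1 N and linear speed of brush below 0.03 m/s and angular speed of brush below 0.25 rad/s), for 0.3 s.
At the end, for the whole second after the job is handed in: Squeegee released, flat beside the scoop: 90-200 mm between centre lines, origins level within 45 mm, parallel within 0.22 rad, blade at the mouth end. Brush held still: bristle middle 110-190 mm out from the screen, within 35 mm of its middle each way, facing and along it within 0.25 rad (all of step 1 and all of step 2); the arm keeps its last pose, push and grip.
It fails at once if the scoop, tablet or another bystander was moved by more than 20 mm (distance of any of scoop, tablet, bin_lower, bin_upper, bucket, polish_tin, spray, shoehorn from where it was at the start of the episode above 0.02 m).
It fails at once if the squeegee or the brush was dropped ((linear speed of squeegee above 0.7 m/s and contact force between the fingers and squeegee below 0.05 N) or (linear speed of brush above 0.7 m/s and contact force between the fingers and brush below 0.05 N)).
It also fails if it takes over 54 s, if anything falls off the work surface, if the arm or the gripper's body presses on something with over 40 N, if the wrist force passes 120 N, or if a joint passes its speed limit or range.

## Robot

A 6-joint arm with a two-finger parallel gripper is mounted at the origin on the work surface. World frame = base frame: x ahead of the robot, y to its left, z up, the work surface at z = 0. Lengths are in mm, angles in rad, forces in N, time in s.
With the tool pointing down it reaches from about 275 to 1000 mm from the base axis. Payload 8.4 kg.
Tool frame: the origin (TCP) lies at the very end of the fingers, on their centre line; the grasp point (between the pads) lies 19 mm behind it; z points along the fingers, y is the line along which they close (so a half turn about z gives the same grasp; the last joint's range is limited). The gripper opens to 85 mm and grips with 20 to 120 N. Pads are 22 mm wide; open, the fingers measure 114 mm over their backs; the gripper's body (76 mm by 85 mm) begins 54 mm behind the grasp point. The pads swing forward as they close: fully open they stand 13 mm farther back than shut.
Start: joints at [-1.27, 0.353, 1.633, -0, 1.155, -0.002], TCP at [186.37, -596.569, 231.281] pointing down, gripper open.
Joint ranges: [-2.63, 2.63], [-0.92, 2.1], [0.06, 2.66], [-1.3, 4.44], [0, 2.69], [-3.02, 3.02]. Speed limits (rad/s): [2.22, 2.22, 2.79, 3.14, 3.14, 3.14].

## Interface

Orientations are given as [roll, pitch, yaw] about the fixed x, y, z axes, in that order (R = Rz(yaw) Ry(pitch) Rx(roll)).
In Python, from rig import sensors, grab_frame, camera_params, order gives the robot as it stands. The module is installed in compiled form; this text tells all that it offers.
- The arm moves only by the tool move_arm, never from a script. Its argument "motion" is a list of rows, each a list of 7 numbers: the turn, a rotation vector about the tool's x, y, z in parts of the range, where 1.0 means pi rad, then the shift along the tool's x, y, z in a scale on which 1.0 is 1000 mm, then the finger opening in m, from 0 to 0.0854. A call has 1 to 8 rows; each row is the pose to reach, as a shift and turn from the pose commanded when the call began, along the tool's axes at that moment; what a row does not reach only later rows make up. A row lasts 1/8 s, in which the tool goes at most 62.5 mm and 10.7 degrees, less where a joint would pass 70% of its speed; a pose out of reach is approached as far as the arm can. No shift or turn number may pass 1 either way. A call with a gripper value outside its range is refused whole. The fingers move at their own pace and stop on an object; "grip_force" is the grip in N (left out, the last holds). Time passes only in rows, so rows that repeat a pose let the fingers close. It gives the time, the measured TCP pose, the force, the opening and the grip force at its end, in the units of the state.
- sensors.sense(): the state, without advancing time (a new reading comes with each control period).
- grab_frame(name): name is "scene" or "top" or "wrist"; returns (picture, depth): 420x560x3 uint8, red, green, blue; 420x560 float32, mm along the optical axis (not along the pixel's ray), 0 where there is no reading.
- camera_params(name): a dict with "camera_matrix" (3x3 intrinsics, pixels), "world_from_camera" (4x4, takes a point from camera to world coordinates). Camera axes: x right, y down, z forward; pixel columns grow to the right and rows downward; lengths in mm; the calibration is good to about 2 mm. A picture is of the moment at which its call begins: read the wrist's pose just before it. camera_params takes no time and is no camera call; for the wrist camera it gives the pose at the moment of the call.
- order.sign_off(): hands the job in; it is judged then, once.
The state is a dict: "clock": time; "qpos": joint angles; "qvel": joint speeds; "joint_efforts": joint torques, N m; "eef_pos": TCP position; "tcp_rot": TCP orientation; "contact_force": force on the tool from outside, world axes, zero at the start; "wrist_torque": the same for the moment, N m; "opening": opening from 0.0 (shut) to 1.0 (fully open); "grasp_force": force on a finger pad.
Only numpy, scipy, OpenCV 4.12 (cv2) and the standard library are available. Lean on these libraries where they do the work, as an engineer would, in place of code of your own. Each camera call takes 0.05 s, during which the arm holds its last target. There are 200 camera calls.

## Working session

There is one attempt and no reset: what is moved stays moved. The work goes in short steps, Python scripts to look and compute and a tool call to move; the robot and the scene stay as the last step left them, time stands still between calls to the robot, and variables do not carry over. Pictures are saved under pics/ and viewed, at most 10 in all, crops included, and the job is handed in when it is done.

Besides the shell and the picture viewer there is one more tool, called after ">>>" as name(argument=value, ...) on one line, values as JSON. move_arm: Moves the arm, as the interface text tells. Its arguments: {"type":"object","properties":{"motion":{"type":"array","items":{"type":"array","items":{"type":"number"}}},"grip_force":{"type":"number"}},"required":["motion"]}

```bash
mkdir -p pics; python3 - <<'E'
from rig import sensors, grab_frame, camera_params
import cv2,numpy as np
print(sensors.sense())
for n in ("top","scene"):
    p=camera_params(n); im,d=grab_frame(n)
    np.savez(n+".npz",im=im,d=d,K=p["camera_matrix"],T=p["world_from_camera"])
    print(n,np.round(p["camera_matrix"],1).tolist(),np.round(p["world_from_camera"],3).tolist())
    cv2.imwrite(f"pics/{n}1.png",cv2.resize(im[:,:,::-1],(784,588)))
E
```

```text
{'clock': 0.0, 'qpos': array([-1.27042405e+00,  3.53692356e-01,  1.63413704e+00, -1.21429388e-05,
        1.15521159e+00, -2.41253935e-03]), 'qvel': array([ 4.89306146e-04, -8.89313744e-05,  7.17690186e-04, -5.51910432e-04,
        2.66370479e-04, -3.77818465e-04]), 'joint_efforts': array([ 9.32793409e-04, -6.05244184e+01, -3.42058110e+01, -1.93780642e-05,
        9.12817020e-03, -3.47096329e-05]), 'eef_pos': array([ 186.20765538, -596.10910344,  230.5328375 ]), 'tcp_rot': array([-3.14014431e+00,  7.60805406e-06,  3.02789728e-01]), 'contact_force': array([-0.24114632, -0.09690911,  0.85043214]), 'wrist_torque': array([-0.01012468, -0.01079523, -0.01918942]), 'grasp_force': 0.0, 'opening': 1.0034388054526895}
top [[523.9, 0.0, 290.8], [0.0, 523.9, 215.7], [0.0, 0.0, 1.0]] [[0.017, -0.983, 0.183, 307.113], [-1.0, -0.022, -0.022, 20.803], [0.026, -0.182, -0.983, 1577.069], [0.0, 0.0, 0.0, 1.0]]
scene [[454.2, 0.0, 279.8], [0.0, 454.2, 199.1], [0.0, 0.0, 1.0]] [[-0.691, 0.554, -0.464, 1246.895], [0.723, 0.519, -0.456, 627.027], [-0.012, -0.651, -0.759, 1138.792], [0.0, 0.0, 0.0, 1.0]]
```

View pics/top1.png

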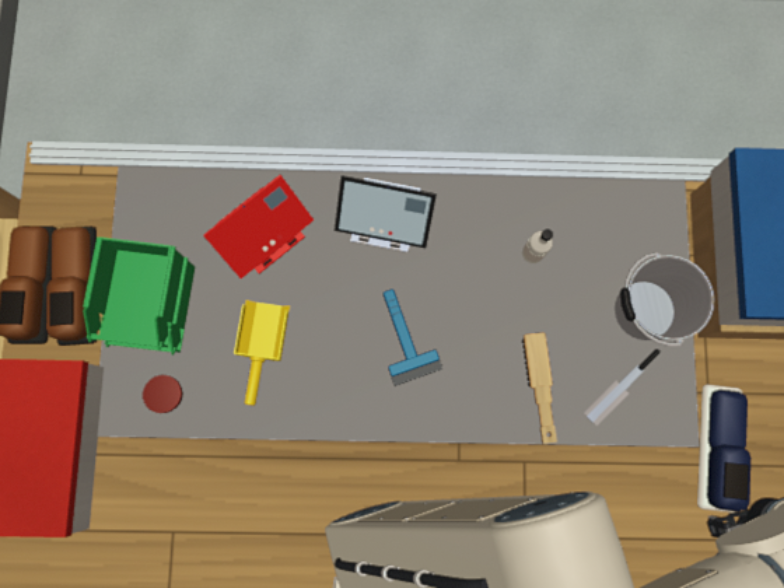

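View pics/scene1.png

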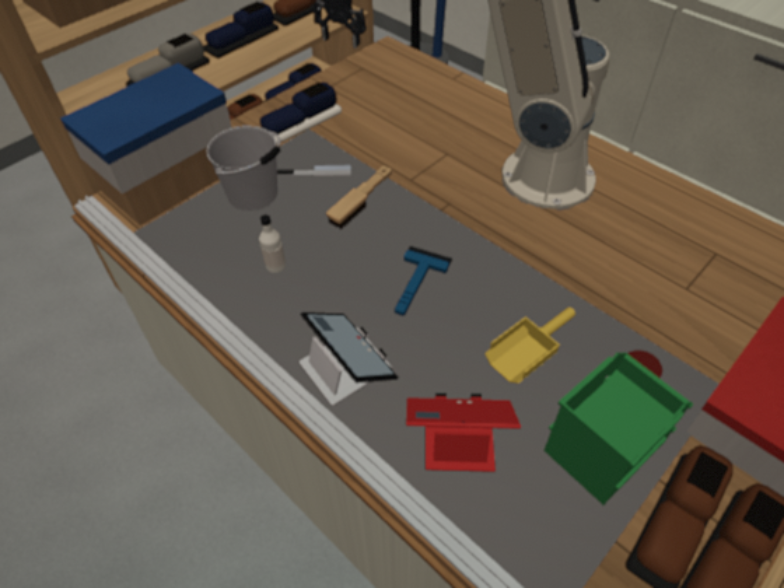

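Top view (784x588 picture): blue squeegee with handle end at (390,292) and head at (414,366), pointing toward the robot. The yellow scoop has its mouth at (262,302) and handle end at (251,402). The oak brush block is at (538,358) with its hole at (548,437), and the aluminium tablet is at (385,212).
Candidates: the tablet could be confused with the red tablet at (258,226), which I reject because the aluminium one is meant. The brush is the wooden one at (538,385), not the shoehorn at (622,388). The squeegee is the only blue T at (412,340).

```bash
cat > h.py <<'E'
import numpy as np,cv2
def load(n):
    f=np.load(n+".npz"); return f["im"],f["d"],f["K"],f["T"]
def cloud(d,K,T):
    v,u=np.mgrid[:d.shape[0],:d.shape[1]]
    c=np.stack([(u-K[0,2])/K[0,0]*d,(v-K[1,2])/K[1,1]*d,d],-1)
    return c@T[:3,:3].T+T[:3,3]
def plane(px,z,K,T):
    px=np.asarray(px,float).reshape(-1,2)
    r=np.c_[(px[:,0]-K[0,2])/K[0,0],(px[:,1]-K[1,2])/K[1,1],np.ones(len(px))]@T[:3,:3].T
    return T[:3,3]+r*((z-T[2,3])/r[:,2])[:,None]
def big(m):
    n,l,s,c=cv2.connectedComponentsWithStats(m.astype(np.uint8)); return l==1+s[1:,4].argmax()
def rect(P):
    (c,s,a)=cv2.minAreaRect(P[:,:2].astype(np.float32)); return np.round(c,1),np.round(s,1),round(a,2)
E
python3 - <<'E'
from h import *
for n in ("top","scene"):
    im,d,K,T=load(n); P=cloud(d,K,T); hsv=cv2.cvtColor(im,cv2.COLOR_RGB2HSV); H,S,V=[hsv[...,i].astype(int) for i in range(3)]
    X,Y,Z=P[...,0],P[...,1],P[...,2]
    mat=(X>350)&(X<780)&(Y>-480)&(Y<480)&(d>0)
    q=big(mat&(H>90)&(H<115)&(S>120)&(Z<60))
    s=big(mat&(H>20)&(H<32)&(S>140)&(Z<80))
    b=big(mat&(Y<-120)&(Y>-400)&(H>8)&(H<28)&(S>60)&(Z>25)&(Z<60))
    for nm,m in (("squeegee",q),("scoop",s),("brush",b)):
        Q=P[m]; print(n,nm,m.sum(),rect(Q),"z",np.round(np.percentile(Q[:,2],[5,50,95]),1))
        v,u=np.nonzero(m); zz={"squeegee":20,"scoop":35,"brush":40}[nm]
        W=plane(np.c_[u,v],zz,K,T); print("   plane",rect(W))
        ax=np.linalg.svd(Q[:,:2]-Q[:,:2].mean(0),full_matrices=False)[2][0]
        t=(Q[:,:2]-Q[:,:2].mean(0))@ax
        if nm!='x':
            for lo,hi in ((0,.1),(.1,.3),(.3,.5),(.5,.7),(.7,.9),(.9,1)):
                a=t.min()+np.ptp(t)*lo;bb=t.min()+np.ptp(t)*hi; k=(t>=a)&(t<=bb); e=Q[k]; w=(e[:,:2]@np.array([-ax[1],ax[0]])); 
                mid=(w.max()+w.min())/2; c=ax*(e[:,:2]@ax).mean()+np.array([-ax[1],ax[0]])*mid
                print("    slice",np.round(c),"w",round(np.ptp(w)),"z",np.round(np.median(e[:,2])))
    if n=="top":
        g=P[195:0:-1]; 
        # tablet screen: pale pixels in window, plane fit
        m=np.zeros(d.shape,bool); m[125:180,235:315]=1
        m&=(Z>20)&(Z<115)
        Q=P[m]; 
        best=None;rng=np.random.default_rng(0)
        for _ in range(200):
            p=Q[rng.choice(len(Q),3)]; nn=np.cross(p[1]-p[0],p[2]-p[0]); 
            if np.linalg.norm(nn)<1: continue
            nn/=np.linalg.norm(nn); k=abs((Q-p[0])@nn)<2.5
            if best is None or k.sum()>best.sum(): best=k
        Q=Q[best]; c=Q.mean(0); nn=np.linalg.svd(Q-c,full_matrices=False)[2][2]; nn*=np.sign(nn[2])
        yv=np.cross([0,0,1],nn); yv/=np.linalg.norm(yv); xv=np.cross(yv,nn)
        uv=np.c_[(Q-c)@xv,(Q-c)@yv]; print("screen",best.sum(),"n",nn.round(3),"tilt",np.degrees(np.arccos(nn[2])))
        r=rect(uv); print(r, "c",c+xv*r[0][0]+yv*r[0][1],"yaxis",yv,"zr",Q[:,2].min(),Q[:,2].max())
E
python3 - <<'E'
import cv2
a=cv2.imread('pics/top1.png'); cv2.imwrite('pics/crop.png',cv2.resize(a[160:460,220:580],None,fx=2,fy=2,interpolation=cv2.INTER_CUBIC))
E
```

```text
top squeegee 681 (array([537.9,  -2.6]), array([177.3, 107. ]), 20.64) z [17.5 23.2 29.1]
   plane (array([538. ,  -2.6]), array([177.5, 106.8]), 20.53)
    slice [613.  26.] w 23 z 23.0
    slice [588.  16.] w 24 z 23.0
    slice [555.   4.] w 24 z 23.0
    slice [521.  -9.] w 23 z 23.0
    slice [483. -23.] w 104 z 24.0
    slice [463. -31.] w 107 z 23.0
top scoop 1565 (array([480.4, 297.6]), array([ 96.4, 218.5]), 83.66) z [ 2.9 13.  48.1]
   plane (array([479.3, 298.8]), array([ 98.2, 216.2]), 83.35)
    slice [578. 286.] w 94 z 10.0
    slice [546. 290.] w 96 z 10.0
    slice [503. 295.] w 95 z 10.0
    slice [466. 300.] w 95 z 41.0
    slice [416. 305.] w 22 z 41.0
    slice [383. 309.] w 22 z 42.0
top brush 863 (array([ 442. , -294.4]), array([183.8,  46.6]), 7.0) z [36.7 43.5 49. ]
   plane (array([ 441.9, -293.7]), array([183.4,  47.9]), 6.46)
    slice [ 524. -284.] w 46 z 43.0
    slice [ 497. -287.] w 46 z 44.0
    slice [ 460. -292.] w 46 z 44.0
    slice [ 425. -296.] w 46 z 44.0
    slice [ 388. -301.] w 35 z 43.0
    slice [ 360. -305.] w 26 z 44.0
screen 1542 n [-0.6
[... 611 characters left out ...]
([478., 301.]), array([ 96.9, 219.9]), 83.83) z [ 4.4 14.6 47.6]
   plane (array([484.2, 297. ]), array([101.6, 236.5]), 84.14)
    slice [381. 313.] w 19 z 40.0
    slice [413. 309.] w 22 z 41.0
    slice [469. 302.] w 94 z 33.0
    slice [501. 298.] w 98 z 9.0
    slice [545. 294.] w 97 z 10.0
    slice [577. 290.] w 97 z 10.0
scene brush 482 (array([ 443.3, -291.8]), array([187.2,  49. ]), 7.41) z [31.9 42.3 47.2]
   plane (array([ 441.2, -288.9]), array([195.3,  56.8]), 7.36)
    slice [ 359. -301.] w 23 z 41.0
    slice [ 388. -298.] w 38 z 43.0
    slice [ 426. -293.] w 47 z 43.0
    slice [ 462. -289.] w 49 z 42.0
    slice [ 499. -285.] w 46 z 42.0
    slice [ 526. -281.] w 46 z 40.0
```

View pics/crop.png

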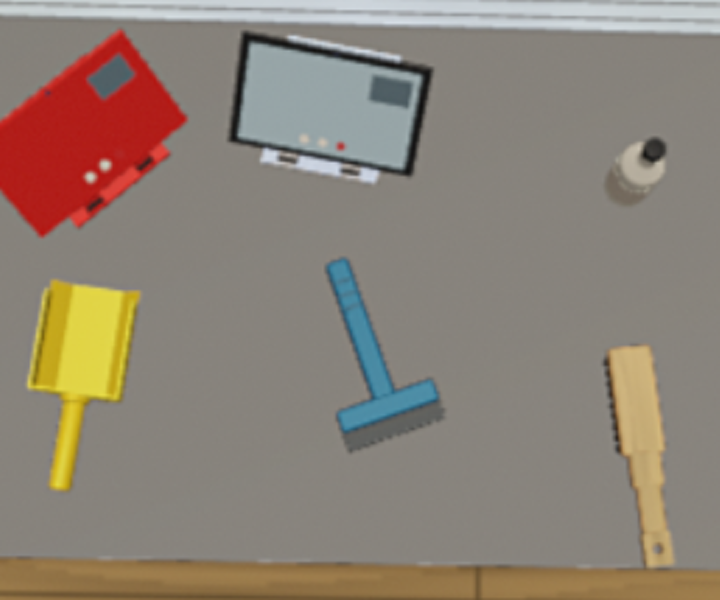

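The crop confirms the choices: blue T at (380,370), oak brush at (640,455), aluminium tablet at (330,105), with the red look-alike at (90,130) left alone. The measured sizes match the descriptions, and the mat top is at about z = 3 mm.

```bash
cat > go.py <<'E'
import sys,numpy as np
from rig import sensors
from scipy.spatial.transform import Rotation as R
def rel(p,Rt,p0=None,R0=None):
    s=sensors.sense()
    p0=s["eef_pos"] if p0 is None else p0; R0=R.from_euler('xyz',s["tcp_rot"]) if R0 is None else R0
    print("rot",(R0.inv()*Rt).as_rotvec().round(3),"shift m",(R0.inv().apply(np.array(p)-p0)/1000).round(4), "| now",p0.round(1),R0.as_euler('xyz').round(3))
down=lambda yaw:R.from_euler('xyz',[np.pi,0,yaw])
if __name__=="__main__":
    a=list(map(float,sys.argv[1:])); rel(a[:3],down(a[3]))
E
python3 go.py 514.5 -11 120 0.36
```

```text
rot [-0.001 -0.    -0.057] shift m [ 0.4878 -0.4605  0.1112] | now [ 186.2 -596.1  230.6] [-3.14   0.     0.303]
```

The manual's scale: turns go in shares of pi rad. Converting my numbers, -0.057 rad / 3.1416 = -0.0181.

>>> move_arm(motion=[[0,0,-0.0181,0.488,-0.461,0.111,0.05],[0,0,-0.0181,0.488,-0.461,0.111,0.05],[0,0,-0.0181,0.488,-0.461,0.111,0.05],[0,0,-0.0181,0.488,-0.461,0.111,0.05],[0,0,-0.0181,0.488,-0.461,0.111,0.05],[0,0,-0.0181,0.488,-0.461,0.111,0.05],[0,0,-0.0181,0.488,-0.461,0.111,0.05],[0,0,-0.0181,0.488,-0.461,0.111,0.05]])

```text
clock: 1.1
eef_pos: [428.3, -164.5, 149.5]
tcp_rot: [3.141, -0.0, 0.36]
contact_force: [1.4, -1.0, 0.1]
opening: 0.586
grasp_force: 0.0
```

```bash
python3 go.py 514.5 -11 120 0.36
```

```text
rot [ 0. -0. -0.] shift m [ 0.1347 -0.1133  0.0295] | now [ 428.3 -164.5  149.5] [ 3.141 -0.     0.36 ]
```

>>> move_arm(motion=[[0,0,0,0.135,-0.113,0.0295,0.05],[0,0,0,0.135,-0.113,0.0295,0.05],[0,0,0,0.135,-0.113,0.0295,0.05],[0,0,0,0.135,-0.113,0.0295,0.05],[0,0,0,0.135,-0.113,0.0295,0.05]])

```text
clock: 1.72
eef_pos: [513.6, -13.0, 119.9]
tcp_rot: [-3.141, 0.001, 0.361]
contact_force: [0.9, -0.2, 0.5]
opening: 0.582
grasp_force: 0.0
```

```bash
python3 go.py 514.5 -11 7 0.36; python3 - <<'E'
from h import *
from rig import grab_frame,camera_params
p=camera_params("wrist"); im,d=grab_frame("wrist"); cv2.imwrite("pics/w1.png",im[:,:,::-1])
K,T=p["camera_matrix"],p["world_from_camera"]; P=cloud(d,K,T); hsv=cv2.cvtColor(im,cv2.COLOR_RGB2HSV)
m=big((hsv[...,0]>90)&(hsv[...,0]<115)&(hsv[...,1]>120)&(d>0)); Q=P[m]; print(rect(Q),np.percentile(Q[:,2],[5,50,95]))
for x in (500,515,530,545):
    e=Q[abs(Q[:,0]-x)<2]; print(x,e[:,1].min(),e[:,1].max())
E
```

```text
rot [-0.     0.001  0.001] shift m [ 0.0017 -0.0015  0.1129] | now [513.6 -13.  119.9] [-3.141e+00  1.000e-03  3.610e-01]
(array([537.4, -19.4]), array([183.9, 102.6]), 5.33) [18.55663642 23.18070715 24.54131633]
500 -30.00820045212111 -3.566342813847454
515 -24.065272121953946 13.403523334622596
530 -35.249783350924744 8.124602480387694
545 -13.385485031347466 13.5475886046224
```

View pics/w1.png

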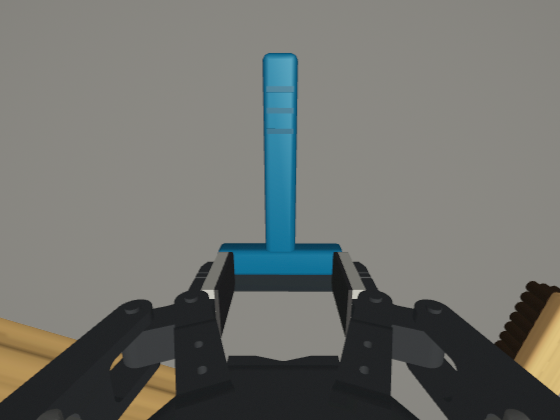

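The wrist view shows the blue bar at columns 264–297, midway between the fingers (232 and 335) and aligned with the tool. I'll descend and grip.

>>> move_arm(motion=[[0,0,0,0.001,0,0.06,0.05],[0,0,0,0.001,0,0.09,0.05],[0,0,0,0.001,0,0.113,0.05],[0,0,0,0.001,0,0.113,0.05],[0,0,0,0.001,0,0.113,0.01],[0,0,0,0.001,0,0.113,0.01],[0,0,0,0.001,0,0.113,0.01],[0,0,0,0.001,0,0.113,0.01]], grip_force=45)

```text
clock: 2.78
eef_pos: [516.0, -13.0, 8.6]
tcp_rot: [3.14, -0.002, 0.36]
contact_force: [-1.4, -3.7, 7.9]
opening: 0.291
grasp_force: 45.5
```

```bash
python3 go.py 514.5 -11 90 0.36
```

```text
rot [ 0.001 -0.002 -0.   ] shift m [-0.0006 -0.0023 -0.0814] | now [516.  -13.    8.6] [ 3.14e+00 -2.00e-03  3.60e-01]
```

>>> move_arm(motion=[[0,0,0,0,0,-0.025,0.01],[0,0,0,0,0,-0.06,0.01],[0,0,0,0,0,-0.09,0.01],[0,0,0,0,0,-0.09,0.01]])

```text
clock: 3.28
eef_pos: [517.0, -12.7, 99.9]
tcp_rot: [3.14, -0.005, 0.36]
contact_force: [0.2, -0.8, -1.6]
opening: 0.289
grasp_force: 44.6
```

```bash
python3 go.py 479 163 97 3.028
```

```text
rot [ 7.000e-03  1.000e-03 -2.668e+00] shift m [ 0.0263 -0.1778  0.0026] | now [517.  -12.7  99.9] [ 3.14  -0.005  0.36 ]
```

In the tool's units: -0.36 rad / 3.1416 = -0.1146.

>>> move_arm(motion=[[0,0,-0.0573,0.002,-0.012,0,0.01],[0,0,-0.1146,0.004,-0.024,0,0.01],[0,0,-0.1719,0.006,-0.036,0,0.01],[0,0,-0.2292,0.008,-0.048,0,0.01],[0,0,-0.2865,0.01,-0.06,0,0.01],[0,0,-0.3438,0.012,-0.072,0,0.01],[0,0,-0.4011,0.014,-0.084,0,0.01],[0,0,-0.4584,0.016,-0.096,0,0.01]])

```text
clock: 4.28
eef_pos: [495.6, 83.1, 96.3]
tcp_rot: [-3.14, -0.0, 1.806]
contact_force: [0.4, -0.3, -1.2]
opening: 0.293
grasp_force: 44.6
```

```bash
python3 go.py 479 163 97 3.028; python3 -c "
from rig import sensors;print(sensors.sense()['qpos'])"
```

```text
rot [-1.000e-03 -1.000e-03 -1.222e+00] shift m [ 0.0815  0.0025 -0.0007] | now [495.6  83.1  96.3] [-3.14  -0.     1.806]
[ 1.63227571e-01  3.46214276e-01  2.00500555e+00  2.00657068e-05
  7.91515054e-01 -7.18086830e-02]
```

In the tool's units: -1.222 rad / 3.1416 = -0.389.

>>> move_arm(motion=[[0,0,-0.0557,0.012,0,0,0.01],[0,0,-0.1114,0.024,0,0,0.01],[0,0,-0.1671,0.036,0,0,0.01],[0,0,-0.2228,0.048,0.001,0,0.01],[0,0,-0.2785,0.06,0.001,0,0.01],[0,0,-0.3342,0.072,0.002,0,0.01],[0,0,-0.389,0.0815,0.0025,0,0.01],[0,0,-0.389,0.0815,0.0025,0,0.01]])

```text
clock: 5.28
eef_pos: [479.6, 163.0, 96.5]
tcp_rot: [-3.141, -0.001, 3.022]
contact_force: [0.0, -0.0, -1.1]
opening: 0.293
grasp_force: 44.5
```

```bash
python3 go.py 479 163 9 3.028; python3 - <<'E'
from h import *
from rig import grab_frame,camera_params
p=camera_params("scene"); im,d=grab_frame("scene"); cv2.imwrite("pics/s2.png",cv2.resize(im[100:320,200:480,::-1],None,fx=2,fy=2))
E
```

```text
rot [-0.    -0.001 -0.006] shift m [ 0.0006 -0.0001  0.0875] | now [479.6 163.   96.5] [-3.141e+00 -1.000e-03  3.022e+00]
```

View pics/s2.png

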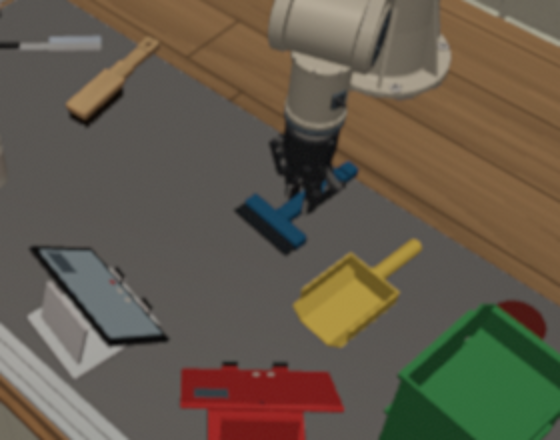

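The squeegee is held level at (295,205) in the crop, blade toward the scoop's mouth side and parallel to it. I'll lower it and release.

>>> move_arm(motion=[[0,0,0,0,0,0.04,0.01],[0,0,0,0,0,0.065,0.01],[0,0,0,0,0,0.08,0.01],[0,0,0,0,0,0.087,0.01],[0,0,0,0,0,0.087,0.01],[0,0,0,0,0,0.088,0.01],[0,0,0,0,0,0.088,0.01]])

```text
clock: 6.2
eef_pos: [480.6, 162.9, 9.8]
tcp_rot: [3.141, 0.001, 3.022]
contact_force: [-0.3, -0.6, -1.2]
opening: 0.29
grasp_force: 44.5
```

>>> move_arm(motion=[[0,0,0,0,0,0,0.05],[0,0,0,0,0,0,0.05],[0,0,0,0,0,0,0.05],[0,0,0,0,0,-0.02,0.055],[0,0,0,0,0,-0.06,0.055],[0,0,0,0,0,-0.12,0.055],[0,0,0,0,0,-0.15,0.055]])

```text
clock: 7.08
eef_pos: [481.3, 163.1, 162.2]
tcp_rot: [3.14, 0.003, 3.022]
contact_force: [0.4, -0.2, -0.3]
opening: 0.645
grasp_force: 0.0
```

```bash
python3 - <<'E'
from h import *
from rig import grab_frame,camera_params
from go import *
p=camera_params("scene"); im,d=grab_frame("scene"); K,T=p["camera_matrix"],p["world_from_camera"]; P=cloud(d,K,T)
hsv=cv2.cvtColor(im,cv2.COLOR_RGB2HSV); H,S,V=[hsv[...,i].astype(int) for i in range(3)]
q=big((H>90)&(H<115)&(S>120)&(P[...,2]<60)&(P[...,0]>300)&(P[...,0]<650)&(P[...,1]>0)&(P[...,1]<300)); Q=P[q]; print(rect(Q),np.percentile(Q[:,2],[5,50,95]))
s=big((H>20)&(H<32)&(S>140)&(P[...,2]<80)&(P[...,0]>300)&(P[...,1]>150)); print(rect(P[s]))
rel([412,-297,150],down(0.12)); rel([412,-297,150],down(0.12+np.pi)); print(sensors.sense()["qpos"])
E
```

```text
(array([457.7, 168.1]), array([109. , 177.5]), 82.86) [16.89416777 22.46081008 26.47892056]
(array([465.2, 301.8]), array([ 97.6, 246.3]), 83.71)
rot [ 0.01  -0.003  2.902] shift m [ 0.0153 -0.4658  0.0134] | now [482.7 163.6 164.9] [3.139 0.006 3.022]
rot [ 0.002  0.007 -0.24 ] shift m [ 0.0153 -0.4658  0.0134] | now [482.7 163.6 164.9] [3.139 0.006 3.022]
[ 3.23864064e-01  2.50369169e-01  1.94571939e+00  1.67725909e-05
  9.38387274e-01 -1.12715266e+00]
```

The squeegee lies flat with its origin at about (468,167), parallel to the scoop within 1° and about 132 mm away from it. Next is the brush.

In the tool's units: 1.44 rad / 3.1416 = 0.4584.

>>> move_arm(motion=[[0,0,0.0573,0,-0.025,0,0.07],[0,0,0.1146,0,-0.055,0,0.07],[0,0,0.1719,0,-0.085,0,0.07],[0,0,0.2292,0,-0.115,0,0.07],[0,0,0.2865,0,-0.145,0,0.07],[0,0,0.3438,0,-0.175,0,0.07],[0,0,0.4011,0,-0.205,0,0.07],[0,0,0.4584,0,-0.235,0,0.07]])

```text
clock: 8.12
eef_pos: [451.9, -71.5, 159.0]
tcp_rot: [-3.142, -0.0, 1.576]
contact_force: [-0.2, -0.5, 0.1]
opening: 0.814
grasp_force: 0.0
```

```bash
python3 go.py 440.4 -293 130 0.122
```

```text
rot [-0.     0.     1.454] shift m [-0.2215 -0.0126  0.029 ] | now [451.9 -71.5 159. ] [-3.142 -0.     1.576]
```

In the tool's units: 1.454 rad / 3.1416 = 0.4628.

>>> move_arm(motion=[[0,0,0.0573,-0.028,-0.0015,0.003,0.07],[0,0,0.1146,-0.056,-0.003,0.007,0.07],[0,0,0.1719,-0.084,-0.0045,0.01,0.07],[0,0,0.2292,-0.112,-0.006,0.014,0.07],[0,0,0.2865,-0.14,-0.008,0.018,0.07],[0,0,0.3438,-0.168,-0.01,0.022,0.07],[0,0,0.4011,-0.196,-0.011,0.026,0.07],[0,0,0.4628,-0.2215,-0.0126,0.029,0.07]])

```text
clock: 9.12
eef_pos: [441.7, -293.1, 129.8]
tcp_rot: [-3.141, 0.0, 0.128]
contact_force: [-0.3, -0.5, -0.4]
opening: 0.819
grasp_force: 0.0
```

>>> move_arm(motion=[[0,0,0,0,0,0,0.07],[0,0,0,0,0,0,0.07]])

```text
clock: 9.38
eef_pos: [441.7, -291.5, 130.0]
tcp_rot: [-3.141, 0.0, 0.137]
contact_force: [-0.3, -0.7, -0.0]
opening: 0.823
grasp_force: 0.0
```

```bash
python3 go.py 440.4 -293 16 0.122; python3 - <<'E'
from h import *
from rig import grab_frame,camera_params
for n in ("wrist","scene"):
    p=camera_params(n); im,d=grab_frame(n); K,T=p["camera_matrix"],p["world_from_camera"]; P=cloud(d,K,T)
    if n=="wrist": cv2.imwrite("pics/w3.png",im[:,:,::-1])
    hsv=cv2.cvtColor(im,cv2.COLOR_RGB2HSV); H,S,V=[hsv[...,i].astype(int) for i in range(3)]
    m=big((H>8)&(H<28)&(S>60)&(abs(P[...,2]-42)<8)&(P[...,0]>280)&(P[...,0]<600)&(abs(P[...,1]+290)<80)); Q=P[m]
    print(n,m.sum(),rect(Q),np.percentile(Q[:,2],[5,50,95]))
    for x in (400,430,440,460,480,500,520):
        e=Q[abs(Q[:,0]-x)<2.5]
        if len(e)>3: print(x,e[:,1].min().round(1),e[:,1].max().round(1))
    print(Q[:,0].min(),Q[:,0].max())
E
```

```text
rot [-0.001  0.     0.015] shift m [-0.0014  0.0014  0.114 ] | now [ 441.7 -291.5  130. ] [-3.141  0.     0.137]
wrist 12595 (array([ 418.3, -298. ]), array([230.8,  46. ]), 7.14) [41.61618492 43.35437262 44.45727246]
400 -317.2 -283.5
430 -319.1 -273.2
440 -318.2 -272.2
460 -315.7 -269.8
480 -313.1 -267.8
500 -310.4 -264.7
520 -308.4 -262.4
302.50799583664696 534.8335196591805
scene 521 (array([ 417.2, -294.4]), array([237.8,  49.7]), 5.59) [36.35710254 42.65832428 47.07641052]
400 -305.6 -281.6
430 -309.3 -270.3
440 -315.7 -268.2
460 -310.1 -266.2
480 -311.7 -264.1
500 -306.6 -262.3
520 -301.4 -259.7
300.2898618169337 536.7970187578953
```

View pics/w3.png

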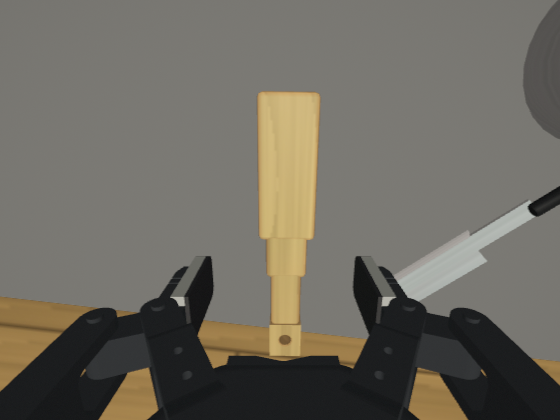

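The wrist view shows the brush block at (258–320, 93–240), the hole at (285,340), and the shoehorn clear to the right at (440,270). The rectangle measures 231x46 mm at z = 43, as specified.

```bash
python3 go.py 437.7 -295.6 16 0.125
```

```text
rot [-0.     0.     0.012] shift m [-0.0047  0.0038  0.1142] | now [ 441.9 -291.3  130.2] [-3.141  0.     0.137]
```

In the tool's units: 0.01 rad / 3.1416 = 0.0032.

>>> move_arm(motion=[[0,0,0.0032,-0.005,0.004,0.045,0.07],[0,0,0.0032,-0.005,0.004,0.085,0.07],[0,0,0.0032,-0.005,0.004,0.105,0.07],[0,0,0.0032,-0.005,0.004,0.114,0.07],[0,0,0.0032,-0.005,0.004,0.114,0.07],[0,0,0.0032,-0.005,0.004,0.114,0.03],[0,0,0.0032,-0.005,0.004,0.114,0.03],[0,0,0.0032,-0.005,0.004,0.114,0.03]], grip_force=45)

```text
clock: 10.48
eef_pos: [438.3, -297.1, 17.4]
tcp_rot: [3.141, -0.001, 0.124]
contact_force: [-0.4, 2.3, 6.8]
opening: 0.531
grasp_force: 46.7
```

>>> move_arm(motion=[[0,0,0,0,0,0,0.03],[0,0,0,0,0,0,0.03]])

```text
clock: 10.72
eef_pos: [438.3, -297.1, 17.4]
tcp_rot: [3.141, -0.001, 0.124]
contact_force: [-0.4, 1.8, 7.3]
opening: 0.523
grasp_force: 46.7
```

```bash
cat > fin.py <<'E'
from go import *
n=np.array([-.632,.119,.766]); n/=np.linalg.norm(n); bx=np.cross([0,0,1],-n); bx/=np.linalg.norm(bx); bx*=np.sign(bx[1])
z=-n; Rf=R.from_matrix(np.c_[bx,np.cross(z,bx),z])
O=np.array([779.8,41.4,69])+150*n; tcp=O-38*bx+14.4*n
print("target",tcp.round(1))
rel(tcp,Rf); rel(tcp+70*n,Rf)
print(sensors.sense()["qpos"].round(2))
E
python3 fin.py
```

```text
target [668.9  23.6 194.9]
rot [-0.6    0.439 -1.206] shift m [ 0.2689 -0.2895 -0.1774] | now [ 438.3 -297.1   17.4] [ 3.141e+00 -1.000e-03  1.240e-01]
rot [-0.6    0.439 -1.206] shift m [ 0.2261 -0.3032 -0.2311] | now [ 438.3 -297.1   17.4] [ 3.141e+00 -1.000e-03  1.240e-01]
[-0.6   0.51  1.98  0.    0.65  0.85]
```

>>> move_arm(motion=[[0,0,0,0,0,-0.025,0.03],[0,0,0,0,0,-0.065,0.03],[0,0,0,0,0,-0.115,0.03],[0,0,0,0,0,-0.165,0.03],[0,0,0,0,0,-0.215,0.03],[0,0,0,0,0,-0.245,0.03],[0,0,0,0,0,-0.245,0.03]])

```text
clock: 11.6
eef_pos: [438.6, -297.6, 264.0]
tcp_rot: [3.138, -0.004, 0.124]
contact_force: [0.5, 0.2, -2.0]
opening: 0.528
grasp_force: 46.9
```

```bash
python3 fin.py
```

```text
target [668.9  23.6 194.9]
rot [-0.596  0.438 -1.206] shift m [ 0.268  -0.2904  0.0691] | now [ 438.6 -297.6  264. ] [ 3.138 -0.004  0.124]
rot [-0.596  0.438 -1.206] shift m [ 0.2254 -0.304   0.0153] | now [ 438.6 -297.6  264. ] [ 3.138 -0.004  0.124]
[-0.6   0.17  1.8  -0.    1.16  0.85]
```

In the tool's units: -1.206 rad / 3.1416 = -0.3839.

>>> move_arm(motion=[[-0.0239,0.0175,-0.0481,0.028,-0.038,0.002,0.03],[-0.0474,0.035,-0.0961,0.056,-0.076,0.004,0.03],[-0.0713,0.0522,-0.1439,0.085,-0.114,0.006,0.03],[-0.0949,0.0697,-0.1919,0.113,-0.152,0.008,0.03],[-0.1187,0.0872,-0.24,0.141,-0.19,0.01,0.03],[-0.1423,0.1047,-0.2881,0.169,-0.228,0.012,0.03],[-0.1662,0.1219,-0.3358,0.197,-0.266,0.014,0.03],[-0.1897,0.1394,-0.3839,0.225,-0.304,0.015,0.03]])

```text
clock: 12.6
eef_pos: [622.3, 34.9, 244.3]
tcp_rot: [2.449, -0.001, 1.391]
contact_force: [0.6, -1.9, -1.1]
opening: 0.531
grasp_force: 47.0
```

```bash
python3 fin.py
```

```text
target [668.9  23.6 194.9]
rot [-0.006 -0.005  0.004] shift m [-0.0028  0.0053  0.0686] | now [622.3  34.9 244.3] [ 2.449e+00 -1.000e-03  1.391e+00]
rot [-0.006 -0.005  0.004] shift m [-0.0024  0.0049 -0.0014] | now [622.3  34.9 244.3] [ 2.449e+00 -1.000e-03  1.391e+00]
[ 0.18  0.11  2.13 -0.75  0.33  1.  ]
```

>>> move_arm(motion=[[0,0,0,-0.001,0.002,0.025,0.03],[0,0,0,-0.002,0.003,0.05,0.03],[0,0,0,-0.003,0.004,0.065,0.03],[0,0,0,-0.003,0.004,0.069,0.03],[0,0,0,-0.003,0.004,0.069,0.03],[0,0,0,-0.003,0.004,0.069,0.03],[0,0,0,-0.003,0.004,0.069,0.03]])

```text
clock: 13.48
eef_pos: [668.9, 21.3, 196.3]
tcp_rot: [2.448, -0.003, 1.385]
contact_force: [0.5, 0.3, -1.1]
opening: 0.528
grasp_force: 47.0
```

```bash
python3 fin.py; python3 - <<'E'
from h import *
from rig import grab_frame,camera_params
for n in ("scene","top"):
    p=camera_params(n); im,d=grab_frame(n); cv2.imwrite(f"pics/{n}9.png",cv2.resize(im[:,:,::-1],(784,588)))
E
```

```text
target [668.9  23.6 194.9]
rot [-0.004 -0.002 -0.002] shift m [ 0.0022 -0.0012  0.0008] | now [668.9  21.3 196.3] [ 2.448 -0.003  1.385]
rot [-0.004 -0.002 -0.002] shift m [ 0.0024 -0.0015 -0.0692] | now [668.9  21.3 196.3] [ 2.448 -0.003  1.385]
[ 0.13  0.25  2.08 -0.98  0.24  1.21]
```

View pics/scene9.png

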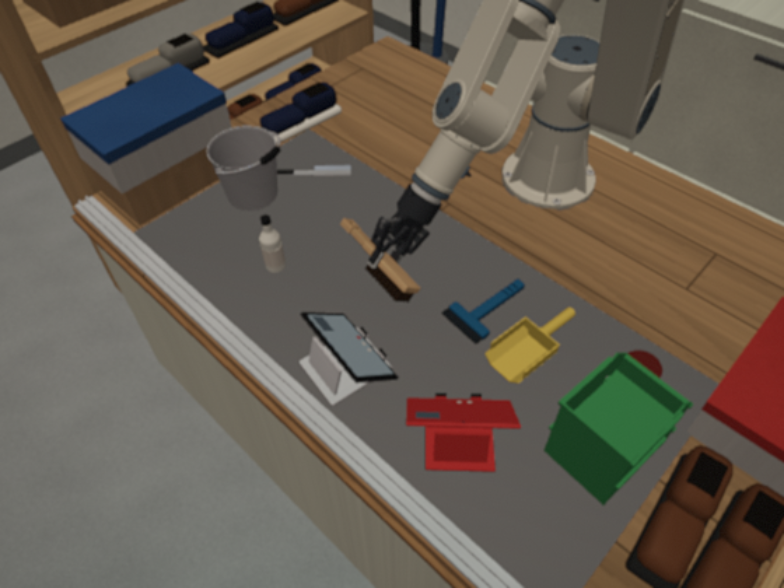

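View pics/top9.png

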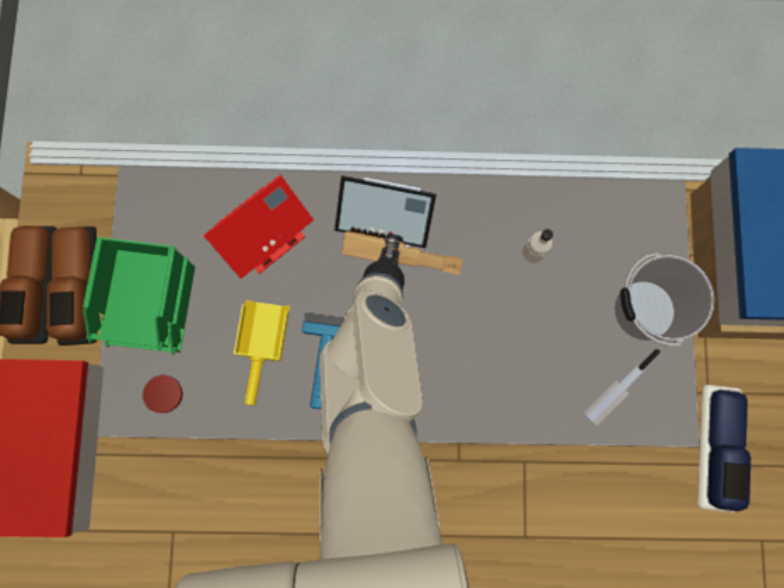

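Scene view: the brush hangs at (385,270), bristles facing the screen at (350,345). The squeegee lies beside the scoop at (480,312), blade at the mouth end. Top view: the brush runs from (345,245) to (460,265), parallel to the tablet's long side, and everything else is where it was. I'll hold briefly, then hand in.

>>> move_arm(motion=[[0,0,0,0.001,0,0,0.03],[0,0,0,0.001,0,0,0.03],[0,0,0,0.001,0,0,0.03],[0,0,0,0.001,0,0,0.03],[0,0,0,0.001,0,0,0.03],[0,0,0,0.001,0,0,0.03]])

```text
clock: 14.32
eef_pos: [669.2, 22.2, 195.7]
tcp_rot: [2.448, -0.003, 1.385]
contact_force: [-0.0, -0.2, -2.3]
opening: 0.531
grasp_force: 47.0
```

```bash
python3 -c "
from rig import order,sensors
s=sensors.sense();print(s['qvel'].round(3),s['grasp_force']);print(order.sign_off())"
```

```text
[ 0.     0.    -0.001 -0.001  0.     0.001] 46.96840524673462
the job is handed in; nothing more can be done
None
```

I've handed the job in at about 14 s: the squeegee lies released beside the scoop with its blade at the mouth end, and the brush is held still about 15 cm out from the screen, bristles facing it; the sign-off returned no verdict.

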